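# Set the skewer rack to its short length

### The job

Set the steel skewer rack for short skewers: with the outside of a fingertip, roll the knurled brass nut loose by two full turns (anticlockwise seen from above), then push the rack's sliding end plate in towards the nut until it stops. Leave the nut on its two turns and the plate fully in. Do not pinch, grip or lift anything, and leave the grinder, dish, brush and spatula where they are.

Things in the scene. Friction and masses are not known exactly. Their poses are not given: they have to be found in the camera images.
- rack: Adjustable steel skewer rack, screwed to the grey shelf. Origin on the shelf surface, on the vertical axis of its stud, about which the nut turns; x level, along the rack towards the sliding end plate; y across; z up. Base rail x -90 to +155 mm, 56 mm wide, its edges 14 mm high. Fixed end plate, 3 mm thick, at x = -88 mm. Both end plates: 150 mm wide, top 62 mm above the shelf, six U slots.
- stud_tip (a point): Peened tip of the fixed 8 mm stud (10 mm wide at the tip), on the nut's axis, 48 mm above the shelf: it keeps the nut captive. Axes as the rack's. But for nut and stud, nothing within 65 mm of this axis stands higher than 14 mm above the shelf.
- nut_top (a point): Centre of the brass nut's top face, on its axis, 34 mm above the shelf when tight, rising 1.5 mm a turn. The knurled head is 38 mm in diameter over its 36 ridges (1.4 mm proud) and 14 mm high, from this point downwards; below it a hub, 22 mm in diameter, 8 mm high, bears on the sliding end's foot (46 mm wide, top 12 mm above the shelf).
- nut_mark (a point): Outer end of the dab of red paint on the nut's top face, 17 mm from its axis; it goes round with the nut. The same red runs down the rim there. While the nut is tight it points along +x of the rack, towards the sliding end.
- nut (a joint): Turn of the nut in rad from tight (0: a hard stop, where it starts), growing as it is loosened, anticlockwise from above; two full turns are 12.57; it ends at a stop at 3.5 turns (22.0). It stays where it is left. Turning takes about 0.03 N m, some 1.5 N at the rim.
- slide_end (a joint): Travel of the sliding end in m: 0 fully out (long), 0.045 fully in against its stop (short), growing as the plate moves along the rack's -x, towards the nut. Starts between 0 and 0.012. The tight nut clamps it (about 15 N); from three quarters of a turn on it slides with a drag of about 2 N and stays where it is left.
- end_face (a point): Middle of the outer face (away from the nut) of the sliding end plate, 40 mm above the shelf; axes as the rack's. The plate is 3 mm thick, the face upright, square to the rack's x, 150 mm wide, 9 to 62 mm above the shelf (solid up to 48 mm, slots above). 130 mm from the nut's axis when fully out, 85 mm when fully in.
- grinder: Loose bystander: pepper grinder of clear acrylic with steel turning knob, upright, 54 mm in diameter, 156 mm high. Origin at the centre of its underside.
- dish: Loose bystander: white ceramic dish, 110 mm in diameter, 36 mm high. Origin at the centre of its underside.
- brush: Loose bystander: yellow silicone brush lying flat, 240 mm long along its x (bristles at +x), 34 mm wide, 16 mm high. Origin under the middle.
- spatula: Loose bystander: stainless fish spatula lying flat, 290 mm long along its x (blade, 76 mm wide, at +x), handle 14 mm high. Origin under the neck, near the middle.

How it is judged:
By the outcome, as a careful person would: the job done as asked, in the order asked, and still so for the second after the job is handed in, with the robot touching nothing.
It also fails if it takes over 72 s, if anything falls off the work surface, if the arm or the gripper's body presses on something with over 40 N, if the wrist force passes 120 N, or if a joint passes its speed limit or range.

### The arm

A 6-joint arm with a two-finger parallel gripper is mounted at the origin on the work surface. World frame = base frame: x ahead of the robot, y to its left, z up, the work surface at z = 0. Lengths are in m, angles in rad, forces in N, time in s.
With the tool pointing down it reaches from about 0.35 to 0.975 m from the base axis. Payload 4.9 kg.
Tool frame: the origin (TCP) lies midway between the tips of the shut fingers; the grasp point (between the pads) lies 19 mm behind it; z points along the fingers, y is the line along which they close (so a half turn about z gives the same grasp; the last joint's range is limited). The gripper opens to 85 mm and grips with 20 to 120 N. Pads are 22 mm wide; open, the fingers measure 114 mm over their backs; the gripper's body (76 mm by 85 mm) begins 54 mm behind the grasp point. The pads swing forward as they close: fully open they stand 13 mm farther back than shut.
Start: joints at [1.135, 0.053, 1.613, -0, 1.476, -0.119], TCP at [0.195, 0.594, 0.231] pointing down, gripper open.
Joint ranges: [-3.01, 3.01], [-1.01, 2.22], [0.06, 2.58], [-1.02, 4.17], [0.09, 2.62], [-3.14, 3.14]. Speed limits (rad/s): [2.57, 2.57, 3.14, 3.14, 3.14, 3.14].

### API

Orientations are given as a rotation vector (axis times angle).
In Python, from station import telemetry, optics, ctrl gives the robot as it stands.
- The arm moves only by the shell command python3 -m pendant 'ROWS' [FORCE]. ROWS is JSON, one flat list of numbers, 7 for each row, row after row: the turn, a rotation vector about the tool's x, y, z as a fraction of full scale, then the shift along the tool's x, y, z as a fraction of full scale, then the opening, from 0 (shut) to 1 (fully open). In form: [ax, ay, az, tx, ty, tz, fingers, ax, ay, az, tx, ty, tz, fingers, ...]. A call has 1 to 12 rows; each row is the pose to reach, as a shift and turn from the pose commanded when the call began, along the tool's axes at that moment; what a row does not reach only later rows make up. Full scale, the value 1, is 300 mm for a shift and 30 degrees for a turn. A row lasts 1/8 s, in which the tool goes at most 62.5 mm and 10.7 degrees, less where a joint would pass 70% of its speed; a pose out of reach is approached as far as the arm can. A call with a number of a shift or a turn outside -1 to 1 is refused whole. A call with a gripper value outside its range is refused whole. The fingers move at their own pace and stop on an object; FORCE is the grip in N (left out, the last holds). Time passes only in rows, so rows that repeat a pose let the fingers close. It gives the time, the measured TCP pose, the force, the opening and the grip force at its end, in the units of the state.
- telemetry.get_obs(): the state, without advancing time (a new reading comes with each control period).
- optics.get_image(name): name is "scene" or "top" or "wrist"; returns a dict with "image" (400x640x3 uint8, red, green, blue), "depth" (400x640 float32, m along the optical axis (not along the pixel's ray), 0 where there is no reading), "fx", "fy", "cx", "cy" (pixels), "dist_coeffs" ([k1, k2, p1, p2, k3] as OpenCV has them; the pictures are not rectified), "rvec" (rotation vector, rad) and "tvec" (3), from world to camera coordinates, as OpenCV has them. Camera axes: x right, y down, z forward; pixel columns grow to the right and rows downward; lengths in m; the calibration is good to about 2 mm. A picture is of the moment at which its call begins.
- ctrl.finish_job(): hands the job in; it is judged then, once.
The state is a dict: "t": time; "q": joint angles; "dq": joint speeds; "effort": joint torques, N m; "tool_pos": TCP position; "tool_rot": TCP orientation; "contact_force": force on the tool from outside, world axes, zero at the start; "wrist_torque": the same for the moment, N m; "opening": finger opening in m; "grip_force": force on a finger pad.
Only numpy, scipy, OpenCV 4.12 (cv2) and the standard library are available. Lean on these libraries where they do the work, as an engineer would, in place of code of your own. Each camera call takes 0.05 s, during which the arm holds its last target. There are 200 camera calls.

## Working session

There is one attempt and no reset: what is moved stays moved. The work goes in short steps, Python scripts to look and compute and a shell command to move; the robot and the scene stay as the last step left them, time stands still between calls to the robot, and variables do not carry over. Pictures are saved under pics/ and viewed, at most 10 in all, crops included, and the job is handed in when it is done.

```bash
ls; mkdir -p pics; python3 - <<'E'
from station import telemetry, optics
import cv2,numpy as np
print(telemetry.get_obs())
for n in ["top","scene"]:
    d=optics.get_image(n); cv2.imwrite(f"pics/{n}0.png",d["image"][:,:,::-1]); np.savez(f"{n}0.npz",**d)
    R=cv2.Rodrigues(np.array(d["rvec"]))[0]; print(n,d["fx"],d["cx"],d["cy"],d["dist_coeffs"],-R.T@np.array(d["tvec"]).ravel(),R[2])
E
```

```text
pics
{'t': 0.0, 'q': array([ 1.13500960e+00,  5.33587180e-02,  1.61428512e+00,  1.64725843e-05,
        1.47601123e+00, -1.18930208e-01]), 'dq': array([-0.00105064, -0.00181389, -0.00061634, -0.00044434,  0.000255  ,
        0.00126532]), 'effort': array([ 1.40705743e-03, -3.93662953e+01, -3.70184541e+01,  6.01147599e-05,
        6.71793692e-03, -4.65264733e-06]), 'tool_pos': array([0.19442761, 0.59333467, 0.23006718]), 'tool_rot': array([-0.49554821, -3.10167369,  0.00310819]), 'contact_force': array([-0.03000956,  0.21910878, -0.25470317]), 'wrist_torque': array([-0.03055951, -0.00273705, -0.04416428]), 'grip_force': 0.0, 'opening': 0.08564892549767719}
top 494.0291605200335 328.643847185155 205.63032141180517 [-0.01171526  0.          0.          0.          0.        ] [ 0.39033206 -0.02169922  1.16210564] [ 0.1673957   0.01097654 -0.98582869]
scene 380.744155373542 317.5971886615085 201.35349554240725 [-0.03449509  0.          0.          0.          0.        ] [ 0.86038116 -0.3727197   0.64605985] [-0.35732336  0.49846435 -0.78984385]
```

View pics/top0.png

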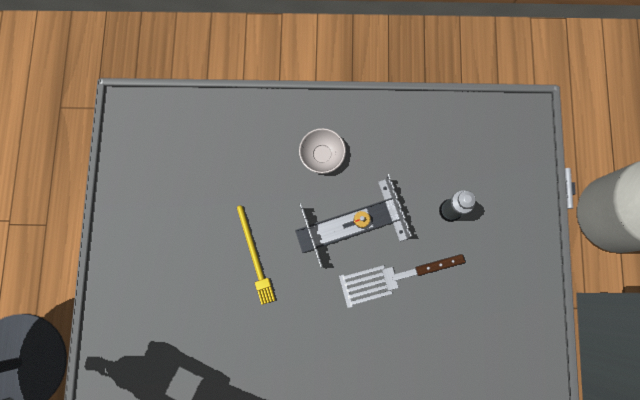

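View pics/scene0.png

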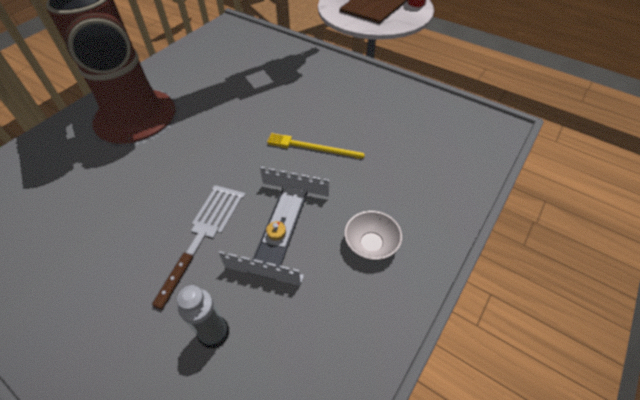

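The top view shows the nut at about (362,219), the sliding plate at left (312,235), the fixed plate at right (398,210), and the dish at (322,150). The scene view agrees, with the nut at (276,230). Next I'll measure these.

```bash
cat > h.py <<'E'
import numpy as np,cv2
from scipy.spatial.transform import Rotation as Ro
def cam(d):
    R=cv2.Rodrigues(np.array(d["rvec"],float))[0]; t=np.array(d["tvec"],float).ravel()
    K=np.array([[d["fx"],0,d["cx"]],[0,d["fy"],d["cy"]],[0,0,1]],float); return R,t,K,np.array(d["dist_coeffs"],float).ravel()
def ray(d,uv):
    R,t,K,D=cam(d); p=cv2.undistortPoints(np.array(uv,float).reshape(-1,1,2),K,D).reshape(-1,2)
    return -R.T@t,(np.c_[p,np.ones(len(p))])@R
def plane(d,uv,z):
    o,r=ray(d,uv); return o+r*((z-o[2])/r[:,2])[:,None]
def depthpts(d,uv):
    o,r=ray(d,uv); uv=np.array(uv,int).reshape(-1,2); return o+r*np.array(d["depth"])[uv[:,1],uv[:,0]][:,None]
def proj(d,P):
    R,t,K,D=cam(d); return cv2.projectPoints(np.array(P,float).reshape(-1,1,3),cv2.Rodrigues(R)[0],t,K,D)[0].reshape(-1,2)
def hsv(d): return cv2.cvtColor(np.ascontiguousarray(d["image"]),cv2.COLOR_RGB2HSV)
def brass(d): return cv2.inRange(hsv(d),(10,110,90),(28,255,255))
def red(d):
    h=hsv(d); return cv2.inRange(h,(0,150,70),(8,255,255))|cv2.inRange(h,(172,150,70),(180,255,255))
def cen(m,box):
    x0,y0,x1,y1=box; v,u=np.nonzero(m[y0:y1,x0:x1]); return np.c_[u+x0,v+y0]
E
python3 - <<'E'
from h import *
np.set_printoptions(precision=4,suppress=True)
for n,b in [("top",(335,195,390,245)),("scene",(255,205,300,255))]:
    d=dict(np.load(n+"0.npz")); p=cen(brass(d),b); r=cen(red(d),b)
    print(n,len(p),p.min(0),p.max(0),p.mean(0),"red",len(r),r.mean(0) if len(r) else "")
    print(" nut plane z=.034",plane(d,[p.mean(0)],.034)," red",plane(d,[r.mean(0)],.034) if len(r) else "")
    print(" depth med",np.median(depthpts(d,p),0))
    g=[(250,330),(200,100),(420,120)] if n=="top" else [(150,230),(350,300),(320,120)]
    print(" shelf z",depthpts(d,g)[:,2])
    if n=="top":
        # plates & rail: high points above shelf
        v,u=np.mgrid[175:275,285:420]; uv=np.c_[u.ravel(),v.ravel()]; P=depthpts(d,uv); 
        for lo,hi in [(.045,.07)]:
            k=(P[:,2]>lo)&(P[:,2]<hi); Q=P[k]; 
            for s in (Q[:,1]>np.median(P[:,1]),Q[:,1]<np.median(P[:,1])):
                q=Q[s]; c=q.mean(0); w,V=np.linalg.eigh(np.cov(q[:,:2].T)); print(" plate",len(q),c,V[:,1],np.ptp(q@np.r_[V[:,1],0]))
    big=cv2.resize(d["image"][b[1]-30:b[3]+30,b[0]-50:b[2]+50],None,fx=5,fy=5,interpolation=cv2.INTER_CUBIC); cv2.imwrite(f"pics/c_{n}.png",big[:600,:800,::-1])
E
```

```text
top 175 [354 211] [369 227] [361.6114 219.1771] red 3 [357. 220.]
 nut plane z=.034 [[ 0.5515 -0.0857  0.034 ]]  red [[ 0.5494 -0.0751  0.034 ]]
 depth med [ 0.5514 -0.0864  0.0344]
 shelf z [ 0.0035  0.0006 -0.0025]
 plate 95 [0.5143 0.032  0.0581] [-0.9424 -0.3345] 0.14949965934287457
 plate 161 [ 0.5769 -0.1616  0.0552] [-0.9321 -0.3623] 0.14921560062267342
scene 209 [266 222] [284 238] [275.5502 230.4928] red 1 [278. 223.]
 nut plane z=.034 [[ 0.5569 -0.0903  0.034 ]]  red [[ 0.5499 -0.0739  0.034 ]]
 depth med [ 0.557  -0.0909  0.0328]
 shelf z [-0.0034 -0.002   0.0008]
```

```bash
python3 -m pendant '[0,0,0.9,-0.92,-0.89,0,0, 0,0,0.9,-0.92,-0.89,0,0, 0,0,0.9,-0.92,-0.89,0,0, 0,0,0.9,-0.92,-0.89,0,0, 0,0,0.9,-0.92,-0.89,0,0, 0,0,0.9,-0.92,-0.89,0,0, 0,0,0.9,-0.92,-0.89,0,0, 0,0,0.9,-0.92,-0.89,0,0]' 20
cat > st.py <<'E'
from h import *
from station import telemetry
np.set_printoptions(precision=4,suppress=True)
def target(P,yaw_x):  # world TCP target; tool x heading (deg)
    o=telemetry.get_obs(); R=Ro.from_rotvec(o["tool_rot"]).as_matrix(); a=np.radians(yaw_x)
    G=np.c_[[np.cos(a),np.sin(a),0],[np.sin(a),-np.cos(a),0],[0,0,-1]]
    print("pos",o["tool_pos"],"F",o["contact_force"],"turn/30deg",Ro.from_matrix(R.T@G).as_rotvec(degrees=True)/30,"shift/.3",R.T@(np.array(P)-o["tool_pos"])/.3,"q",o["q"])
E
python3 -c "
from st import *
target([.553,-.088,.22],109.5)"
```

```text
t: 1.1
tool_pos: [0.3738, 0.2539, 0.231]
tool_rot: [-1.208, -2.899, -0.0]
contact_force: [-0.5, 1.3, -0.1]
opening: 0.0
grip_force: 0.0
pos [0.3738 0.2539 0.231 ] F [-0.4574  1.3096 -0.0596] turn/30deg [-0.0008 -0.0012  0.842 ] shift/.3 [-1.23   -0.3783  0.0359] q [ 0.4314 -0.3825  1.9983  0.0006  1.5262 -0.3498]
```

```bash
python3 -m pendant '[0,0,0.84,-1,-0.38,0,0, 0,0,0.84,-1,-0.38,0,0, 0,0,0.84,-1,-0.38,0,0, 0,0,0.84,-1,-0.38,0,0, 0,0,0.84,-1,-0.38,0,0, 0,0,0.84,-1,-0.38,0,0, 0,0,0.84,-1,-0.38,0,0]'
python3 - <<'E'
from st import *
from station import optics
target([.553,-.088,.20],109.5)
d=optics.get_image("wrist"); np.savez("w1.npz",**d); cv2.imwrite("pics/w1.png",d["image"][:,:,::-1])
print(proj(d,[[.553,-.088,.034]]), ray(d,[[320,200]]))
E
```

```text
t: 1.98
tool_pos: [0.5046, -0.0376, 0.2308]
tool_rot: [-1.807, -2.568, -0.0]
contact_force: [-0.6, 0.7, 0.3]
opening: 0.0001
grip_force: 0.0
pos [ 0.5046 -0.0376  0.2308] F [-0.5902  0.7387  0.3164] turn/30deg [-0.0015 -0.0027  0.0073] shift/.3 [-0.2127  0.0952  0.1024] q [-0.222  -0.2364  1.884   0.0008  1.4954 -0.5662]
[[341.8216 229.9682]] (array([0.4819, 0.0294, 0.3736]), array([[ 0.1115, -0.2683, -0.9571]]))
```

View pics/w1.png

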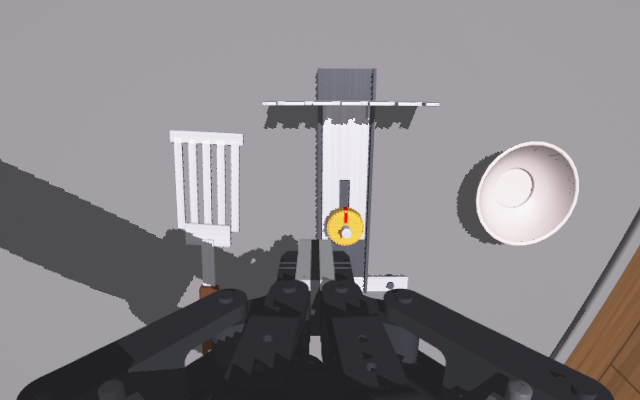

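The wrist view shows the nut at (345,227) with the red mark pointing up, along rack +x. The sliding plate's top edge is at row 104, columns 263–438, and the fingers are shut at (315,250).

```bash
python3 - <<'E'
from st import *
d=dict(np.load("w1.npz")); b=(318,195,375,258)
m=brass(d)|red(d); p=cen(m,b); c,r=cv2.minEnclosingCircle(p.astype(np.float32)); print("circle",c,r,p.min(0),p.max(0))
rr=cen(red(d),b); print("red",len(rr),rr.min(0),rr.max(0))
N=plane(d,[c],.030)[0]; print("nut(z.03)",N,"stud", )
h=hsv(d); s=cen(cv2.inRange(h,(0,0,120),(180,70,255)),(335,222,358,245)); print("stud px",s.mean(0),len(s),plane(d,[s.mean(0)],.048))
Pl=plane(d,[(263,103.5),(438,103.5)],.062); print("plate ends",Pl,np.linalg.norm(Pl[1]-Pl[0]))
v=Pl[0]-Pl[1]; x=np.array([v[1],-v[0]]); x/=np.linalg.norm(x); print("rack x dir",x,np.degrees(np.arctan2(x[1],x[0])),"plate dist",(Pl.mean(0)-N)[:2]@x)
print("red tip dir",np.degrees(np.arctan2(*(plane(d,[((rr[:,0].mean()),rr[:,1].min()+3)],.034)[0]-N)[[1,0]])))
E
```

```text
circle (344.1152648925781, 225.9365997314453) 19.331058502197266 [327 207] [363 245]
red 35 [343 207] [347 222]
nut(z.03) [ 0.5545 -0.0845  0.03  ] stud
stud px [346.019  231.9238] 105 [[ 0.5546 -0.0837  0.048 ]]
plate ends [[0.4439 0.0058 0.062 ]
 [0.5834 0.0565 0.062 ]] 0.14845034609490482
rack x dir [-0.3418  0.9398] 109.98875037409772 plate dist 0.12262285507039034
red tip dir 108.34444024878795
```

```bash
cat >> st.py <<'E'
N0=np.array([.5545,-.0842]); A=np.radians(110); EX=np.array([np.cos(A),np.sin(A)]); EY=np.array([-EX[1],EX[0]])
def rack(X,Y,z): return np.r_[N0+EX*X+EY*Y,z]
def where():
    o=telemetry.get_obs(); p=o["tool_pos"]-np.r_[N0,0]; f=o["contact_force"]
    print("t %.2f rack mm X %.1f Y %.1f z %.1f  F rack x %.1f y %.1f z %.1f"%(o["t"],1e3*p[:2]@EX,1e3*p[:2]@EY,1e3*p[2],f[:2]@EX,f[:2]@EY,f[2]))
E
python3 -c "
from st import *
where(); target(rack(-.008,-.045,.021),110)"
```

```text
t 2.02 rack mm X 61.4 Y 31.0 z 230.9  F rack x 0.1 y -0.3 z -0.1
pos [ 0.5044 -0.0371  0.2309] F [ 0.2023  0.1775 -0.069 ] turn/30deg [-0.001  -0.0023 -0.0076] shift/.3 [-0.2311  0.2546  0.6993] q [-0.2211 -0.2373  1.8846  0.0007  1.4954 -0.5663]
```

```bash
python3 -m pendant '[0,0,-0.01,-0.23,0.255,0,0, 0,0,-0.01,-0.23,0.255,0,0, 0,0,-0.01,-0.23,0.255,0.2,0, 0,0,-0.01,-0.23,0.255,0.4,0, 0,0,-0.01,-0.23,0.255,0.6,0, 0,0,-0.01,-0.23,0.255,0.695,0, 0,0,-0.01,-0.23,0.255,0.695,0, 0,0,-0.01,-0.23,0.255,0.695,0]'
python3 - <<'E'
from st import *
from station import optics
where()
d=optics.get_image("wrist"); np.savez("w2.npz",**d); cv2.imwrite("pics/w2.png",d["image"][:,:,::-1])
E
```

```text
t: 3.02
tool_pos: [0.6011, -0.0771, 0.0248]
tool_rot: [1.799, 2.572, 0.002]
contact_force: [0.4, 0.2, 1.1]
opening: 0.0001
grip_force: 0.0
t 3.02 rack mm X -9.2 Y -46.3 z 24.8  F rack x 0.1 y -0.4 z 1.1
```

View pics/w2.png

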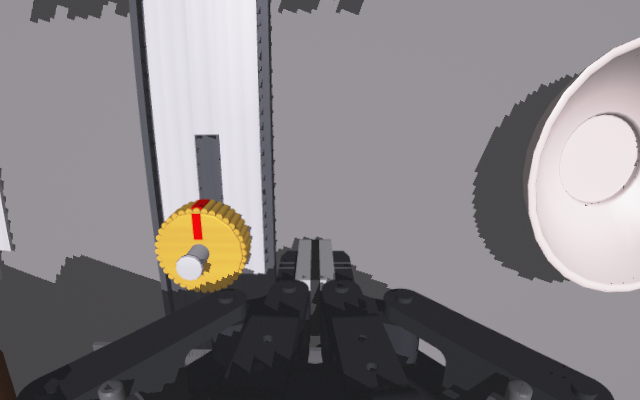

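The wrist view shows the nut at (203,247), red mark up, with the shut fingertips at (315,250) to its right. Neither touches the other. Next I'll move in to touch it.

```bash
for i in 1; do python3 -m pendant '[0,0,0,0,-0.027,0.01,0, 0,0,0,0,-0.037,0.01,0, 0,0,0,0,-0.037,0.01,0]' >/dev/null; python3 -c "
from st import *
where()"; python3 -m pendant '[0,0,0,0,-0.007,0,0, 0,0,0,0,-0.007,0,0]' >/dev/null; python3 -c "
from st import *
where()"; python3 -m pendant '[0,0,0,0,-0.007,0,0, 0,0,0,0,-0.007,0,0]'>/dev/null;  python3 -c "
from st import *
where()"; done
```

```text
t 3.45 rack mm X -10.0 Y -33.2 z 20.2  F rack x 0.2 y 1.0 z 0.3
t 3.70 rack mm X -10.0 Y -31.4 z 19.9  F rack x -0.5 y 0.6 z -1.0
t 3.95 rack mm X -10.1 Y -30.5 z 20.3  F rack x -0.5 y -4.9 z -1.7
```

```bash
python3 -m pendant '[0,0,0,0.015,-0.006,0,0, 0,0,0,0.035,-0.006,0,0, 0,0,0,0.055,-0.006,0,0, 0,0,0,0.07,-0.006,0,0]' >/dev/null; cat > nut.py <<'E'
from st import *
from station import optics
import sys
def nut(turns,save=None):
    d=optics.get_image("wrist"); where(); z=.034+.0015*turns
    h=hsv(d); m=cv2.inRange(h,(0,170,90),(8,255,255))|cv2.inRange(h,(172,170,90),(180,255,255))
    C=np.r_[N0,z]; g=np.arange(0,2*np.pi,.02); vote=np.zeros(len(g))
    for r in np.arange(.009,.0165,.001):
        uv=np.round(proj(d,C+r*np.c_[np.cos(g+A),np.sin(g+A),0*g])).astype(int)
        ok=(uv[:,0]>=0)&(uv[:,0]<640)&(uv[:,1]>=0)&(uv[:,1]<400)
        vote[ok]+=m[uv[ok,1],uv[ok,0]]>0
    k=vote>=.6*max(vote.max(),3); a=np.angle((vote[k]*np.exp(1j*g[k])).sum()) if k.any() else np.nan
    print("mark deg from rack x: %.1f (votes %d)"%(np.degrees(a),vote.max()))
    if save: cv2.imwrite(save,d["image"][:,:,::-1])
nut(float(sys.argv[1]),sys.argv[2] if len(sys.argv)>2 else None)
E
python3 nut.py 0.2
```

```text
t 4.50 rack mm X 11.4 Y -28.8 z 20.6  F rack x 0.9 y -4.9 z 1.4
mark deg from rack x: 67.1 (votes 7)
```

```bash
python3 -m pendant '[0,0,0,0.015,-0.003,0,0, 0,0,0,0.027,-0.008,0,0, 0,0,0,0.038,-0.017,0,0, 0,0,0,0.047,-0.028,0,0, 0,0,0,0.053,-0.042,0,0, 0,0,0,0.055,-0.057,0,0, 0,0,0,0.055,-0.075,0,0, 0,0,0,0.055,-0.092,0,0]' >/dev/null; python3 nut.py 0.5
```

```text
t 5.55 rack mm X 27.9 Y 0.9 z 19.7  F rack x 0.8 y -0.1 z -0.6
mark deg from rack x: nan (votes 0)
```

```bash
python3 -m pendant '[0,0,0,-0.01,0,0,0, 0,0,0,-0.01,0,0,0]' >/dev/null; python3 nut.py 0.5 pics/w3.png
```

```text
t 5.85 rack mm X 27.4 Y 0.6 z 19.6  F rack x 10.0 y 1.6 z 5.5
mark deg from rack x: nan (votes 0)
```

View pics/w3.png

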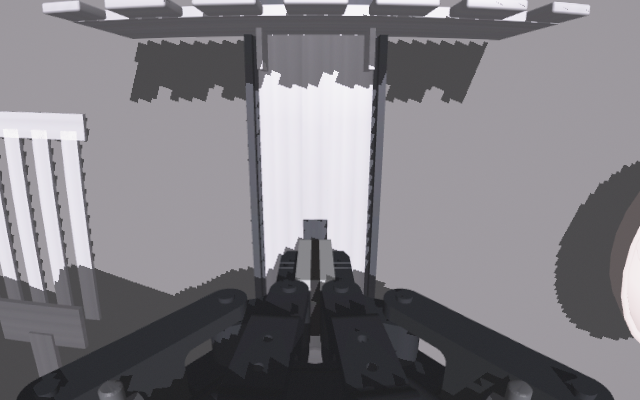

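The wrist view shows the nut hidden behind the gripper on this +X side. I'll go round outside to the +Y side, where it can be seen.

```bash
python3 -m pendant '[0,0,0,0.05,0,0,0, 0,0,0,0.05,-0.06,0,0, 0,0,0,0.05,-0.138,0,0, 0,0,0,-0.043,-0.138,0,0, 0,0,0,-0.043,-0.138,0,0, 0,0,0,-0.043,-0.138,0,0]' >/dev/null; python3 nut.py 0.5 pics/w4.png
```

```text
t 6.65 rack mm X 12.5 Y 41.4 z 19.7  F rack x -0.2 y 0.3 z 0.4
mark deg from rack x: nan (votes 0)
```

```bash
python3 -m pendant '[0,0,0,-0.1,0,0,0, 0,0,0,-0.1,0,0,0, 0,0,0,-0.1,0,0,0]' >/dev/null; python3 nut.py 0.5 pics/w5.png
```

```text
t 7.08 rack mm X -17.1 Y 41.6 z 19.5  F rack x -0.2 y 0.2 z 0.0
mark deg from rack x: 91.7 (votes 8)
```

View pics/w5.png

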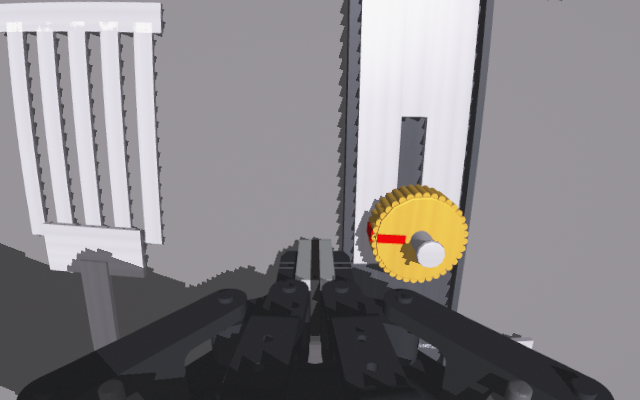

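The mark is at (390,238), pointing along rack +y (92°). The nut centre is at (420,235), and the fingers are clear of it. Now I'll touch it on the +Y side.

```bash
python3 -m pendant '[0,0,0,0.075,0.015,0,0, 0,0,0,0.075,0.03,0,0, 0,0,0,0.075,0.036,0,0, 0,0,0,0.075,0.036,0,0]' >/dev/null; python3 -c "
from st import *
where()"; python3 -m pendant '[0,0,0,0,0.006,0,0, 0,0,0,0,0.006,0,0]' >/dev/null; python3 -c "
from st import *
where()"; python3 -m pendant '[0,0,0,0,0.006,0,0, 0,0,0,0,0.006,0,0]' >/dev/null; python3 -c "
from st import *
where()"
```

```text
t 7.58 rack mm X 5.2 Y 32.5 z 19.0  F rack x 2.6 y 6.7 z 3.2
t 7.83 rack mm X 5.3 Y 32.1 z 18.7  F rack x 2.6 y 11.9 z 6.2
t 8.07 rack mm X 5.5 Y 31.8 z 18.6  F rack x 2.9 y 17.3 z 10.2
```

```bash
python3 -m pendant '[0,0,0,-0.012,-0.005,0,0, 0,0,0,-0.03,-0.005,0,0, 0,0,0,-0.048,-0.005,0,0, 0,0,0,-0.048,-0.005,0,0]' >/dev/null; python3 nut.py 0.5; python3 -m pendant '[0,0,0,-0.01,0.003,0,0, 0,0,0,-0.02,0.01,0,0, 0,0,0,-0.03,0.018,0,0, 0,0,0,-0.03,0.018,0,0]' >/dev/null; python3 nut.py 0.5
```

```text
t 8.62 rack mm X -10.2 Y 32.1 z 18.5  F rack x -1.0 y 10.6 z 2.9
mark deg from rack x: 143.0 (votes 8)
t 9.18 rack mm X -21.5 Y 25.9 z 18.9  F rack x -8.2 y 9.0 z -2.4
mark deg from rack x: -178.6 (votes 5)
```

```bash
python3 -m pendant '[0,0,0,-0.008,0.006,0,0, 0,0,0,-0.013,0.013,0,0, 0,0,0,-0.016,0.023,0,0, 0,0,0,-0.017,0.033,0,0, 0,0,0,-0.017,0.05,0,0, 0,0,0,-0.017,0.067,0,0, 0,0,0,-0.017,0.085,0,0, 0,0,0,-0.017,0.1,0,0, 0,0,0,-0.017,0.117,0,0, 0,0,0,-0.017,0.117,0,0]' >/dev/null; python3 nut.py 0.8
```

```text
t 10.47 rack mm X -28.4 Y -14.0 z 20.9  F rack x -9.7 y -4.2 z -5.7
mark deg from rack x: -50.5 (votes 8)
```

```bash
python3 -m pendant '[0,0,0,0.001,0.01,0,0, 0,0,0,0.005,0.019,0,0, 0,0,0,0.01,0.029,0,0, 0,0,0,0.017,0.037,0,0, 0,0,0,0.025,0.044,0,0, 0,0,0,0.034,0.048,0,0, 0,0,0,0.054,0.052,0,0, 0,0,0,0.07,0.052,0,0, 0,0,0,0.084,0.052,0,0, 0,0,0,0.1,0.052,0,0, 0,0,0,0.11,0.052,0,0, 0,0,0,0.11,0.052,0,0]' >/dev/null; python3 nut.py 1.2
```

```text
t 12.03 rack mm X 8.3 Y -30.0 z 21.3  F rack x 0.8 y -5.9 z 2.6
mark deg from rack x: 89.9 (votes 4)
```

```bash
python3 -m pendant '[0,0,0,0.011,-0.001,0,0, 0,0,0,0.022,-0.004,0,0, 0,0,0,0.031,-0.009,0,0, 0,0,0,0.039,-0.016,0,0, 0,0,0,0.046,-0.024,0,0, 0,0,0,0.051,-0.033,0,0, 0,0,0,0.055,-0.053,0,0, 0,0,0,0.055,-0.074,0,0, 0,0,0,0.055,-0.094,0,0, 0,0,0,0.055,-0.114,0,0, 0,0,0,0.055,-0.128,0,0, 0,0,0,0.055,-0.128,0,0]' >/dev/null; python3 -c "
from st import *
where()"; python3 -m pendant '[0,0,0,0.045,-0.01,0,0, 0,0,0,0.045,-0.1,0,0, 0,0,0,-0.07,-0.1,0,0, 0,0,0,-0.12,-0.1,0,0, 0,0,0,-0.12,-0.1,0,0]' >/dev/null; python3 nut.py 1.6
```

```text
t 13.53 rack mm X 26.8 Y 12.1 z 19.3  F rack x 5.5 y 2.0 z 2.6
t 14.20 rack mm X -10.7 Y 40.7 z 19.9  F rack x 0.3 y 0.2 z 0.9
mark deg from rack x: -145.7 (votes 3)
```

```bash
python3 -m pendant '[0,0,0,0.063,0,0,0, 0,0,0,0.063,0.02,0,0, 0,0,0,0.063,0.036,0,0, 0,0,0,0.063,0.036,0,0, 0,0,0,0.05,0.036,0,0, 0,0,0,0.035,0.036,0,0, 0,0,0,0.02,0.036,0,0, 0,0,0,0.006,0.036,0,0, 0,0,0,0.006,0.036,0,0]' >/dev/null;  python3 nut.py 1.7 pics/w6.png
```

```text
t 15.38 rack mm X -8.4 Y 32.7 z 18.9  F rack x -0.1 y 10.2 z 3.4
mark deg from rack x: -94.1 (votes 8)
```

View pics/w6.png

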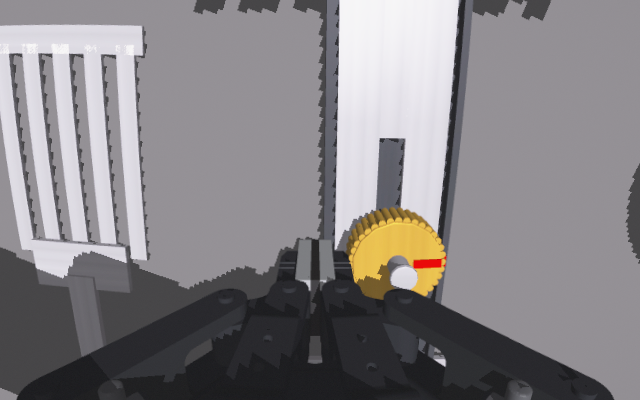

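The mark is at (428,264), pointing along rack −y (−94°, total 626°). The fingers are touching the nut on the +Y side at (340,255). There are 94° to go.

```bash
python3 -m pendant '[0,0,0,-0.011,0.002,0,0, 0,0,0,-0.021,0.006,0,0, 0,0,0,-0.03,0.011,0,0, 0,0,0,-0.037,0.018,0,0, 0,0,0,-0.044,0.026,0,0, 0,0,0,-0.048,0.035,0,0, 0,0,0,-0.048,0.035,0,0]' >/dev/null;  python3 nut.py 1.9
```

```text
t 16.30 rack mm X -25.5 Y 20.7 z 19.6  F rack x -8.8 y 5.1 z -1.9
mark deg from rack x: -22.0 (votes 8)
```

```bash
python3 -m pendant '[0,0,0,-0.003,0.011,0,0, 0,0,0,-0.004,0.022,0,0, 0,0,0,-0.004,0.022,0,0]' >/dev/null;  python3 nut.py 2
```

```text
t 16.73 rack mm X -29.1 Y 14.8 z 19.9  F rack x -15.9 y 8.7 z -2.5
mark deg from rack x: 2.4 (votes 7)
```

```bash
python3 -m pendant '[0,0,0,-0.04,0,0,0, 0,0,0,-0.05,0,0,0, 0,0,0,-0.05,0,-0.2,0, 0,0,0,-0.05,0,-0.4,0, 0,0,0,0.15,0.04,-0.5,0, 0,0,0,0.3,0.05,-0.5,0, 0,0,0,0.3,0.05,-0.5,0, 0,0,0,0.3,0.05,-0.5,0, 0,0,0,0.3,0.05,-0.5,0]' >/dev/null;  python3 nut.py 2 pics/w7.png; python3 -c "
from st import *
target(rack(.152,0,.03),110)"
```

```text
t 17.90 rack mm X 64.7 Y -1.9 z 169.3  F rack x 0.4 y -0.5 z -0.0
mark deg from rack x: nan (votes 0)
pos [ 0.5341 -0.0227  0.1693] F [ 0.3119  0.5598 -0.0045] turn/30deg [-0.0015 -0.0007 -0.0042] shift/.3 [ 0.2907 -0.0065  0.4645] q [-0.1818 -0.1174  1.8842 -0.0001  1.3756 -0.5286]
```

View pics/w7.png

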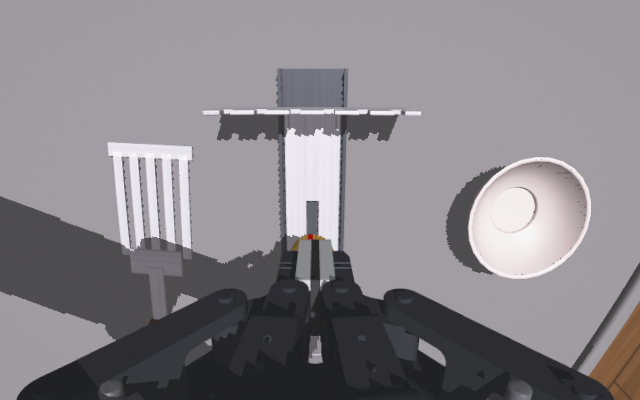

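The red mark shows at (310,236), past the fingertips and along rack +x. I'll step sideways for a clean check.

```bash
python3 -m pendant '[0,0,0,-0.05,-0.12,0,0, 0,0,0,-0.05,-0.12,0,0, 0,0,0,-0.05,-0.12,0,0]' >/dev/null;  python3 nut.py 2;  python3 -c "
from st import *
target(rack(.152,0,.03),110)"
```

```text
t 18.32 rack mm X 50.2 Y 33.6 z 169.8  F rack x 0.4 y 0.8 z 0.2
mark deg from rack x: 2.0 (votes 7)
pos [ 0.5058 -0.0485  0.1698] F [-0.9182  0.0989  0.1549] turn/30deg [ 0.0007 -0.0003 -0.0029] shift/.3 [0.3393 0.1112 0.4662] q [-0.2423 -0.1858  1.9442  0.0003  1.3831 -0.5899]
```

```bash
python3 -m pendant '[0,0,0,0.17,0.111,0,0, 0,0,0,0.34,0.111,0,0, 0,0,0,0.34,0.111,0,0, 0,0,0,0.34,0.111,0.2,0, 0,0,0,0.34,0.111,0.4,0, 0,0,0,0.34,0.111,0.475,0, 0,0,0,0.34,0.111,0.475,0, 0,0,0,0.34,0.111,0.475,0]' >/dev/null;  python3 -c "
from st import *
where()"
```

```text
t 19.32 rack mm X 151.6 Y -0.8 z 28.8  F rack x -0.7 y -0.9 z -0.4
```

```bash
python3 -m pendant '[0,0,0,-0.03,0,0,0, 0,0,0,-0.06,0,0,0, 0,0,0,-0.08,0,0,0, 0,0,0,-0.1,0,0,0, 0,0,0,-0.12,0,0,0, 0,0,0,-0.14,0,0,0, 0,0,0,-0.155,0,0,0, 0,0,0,-0.17,0,0,0, 0,0,0,-0.17,0,0,0]' >/dev/null;  python3 -c "
from st import *
where()"; python3 -m pendant '[0,0,0,-0.01,0,0,0, 0,0,0,-0.02,0,0,0, 0,0,0,-0.025,0,0,0, 0,0,0,-0.025,0,0,0]' >/dev/null;  python3 -c "
from st import *
where()"
```

```text
t 20.45 rack mm X 101.0 Y 0.8 z 27.1  F rack x 0.1 y 0.3 z 0.4
t 20.95 rack mm X 94.0 Y 0.9 z 27.1  F rack x 0.6 y 0.7 z -0.4
```

```bash
python3 -m pendant '[0,0,0,-0.01,0,0,0, 0,0,0,-0.015,0,0,0, 0,0,0,-0.015,0,0,0]' >/dev/null;  python3 -c "
from st import *
where()";  python3 -m pendant '[0,0,0,-0.008,0,0,0, 0,0,0,-0.01,0,0,0, 0,0,0,-0.01,0,0,0]' >/dev/null;  python3 -c "
from st import *
where()"
```

```text
t 21.32 rack mm X 94.0 Y 0.9 z 27.1  F rack x 17.7 y 0.8 z 7.2
t 21.70 rack mm X 94.0 Y 0.9 z 27.1  F rack x 28.8 y 1.1 z 10.7
```

The plate is against its stop at X = 94 mm, which is 85 plus the 9 mm finger half-width. Retreating to verify.

```bash
python3 -m pendant '[0,0,0,0.06,0,0,0, 0,0,0,0.16,0,0,0, 0,0,0,0.16,0,-0.2,0, 0,0,0,0.16,0,-0.4,0, 0,0,0,0,-0.15,-0.58,0, 0,0,0,-0.12,-0.15,-0.58,0, 0,0,0,-0.12,-0.15,-0.58,0, 0,0,0,-0.12,-0.15,-0.58,0]' >/dev/null;  python3 nut.py 2 pics/w8.png
```

```text
t 22.75 rack mm X 51.3 Y 45.8 z 200.3  F rack x -0.8 y -0.5 z -1.0
mark deg from rack x: 1.1 (votes 7)
```

View pics/w8.png

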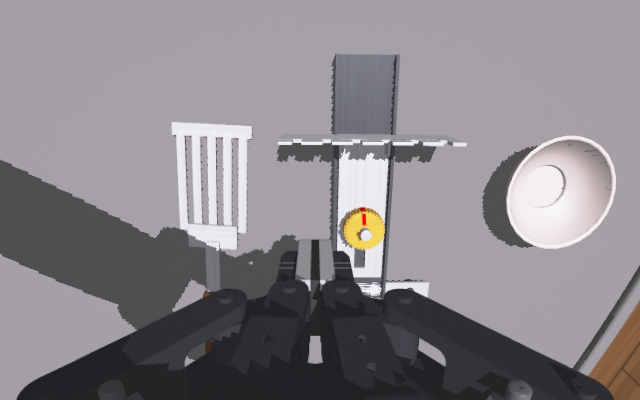

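The mark is at (364,216), pointing along rack +x. The plate is in at row 140, and the dish and spatula haven't moved.

```bash
python3 -c "
from station import ctrl
print(ctrl.finish_job())"
```

```text
the job is handed in; nothing more can be done
None
```

I handed the job in at about 23 s: the nut is loosened two full turns (mark within about 2° of 720°), the sliding plate is pushed in against its stop, and nothing was gripped or lifted.

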